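Scoop cord locks out of a narrow-mouthed jar

TASK

With the long-handled scoop, fetch at least two of the ball cord locks out of the narrow-mouthed glass jar that lies back in its plywood cradle, tip them into the round steel dish, and put the emptied scoop back in its grey bin, pan down and handle up. Every lock must end in the dish or in the jar, none on the bench, and they are moved with the scoop only, never touched by the gripper's fingers. Do not jam the scoop hard against the glass, and leave the other things on the bench where they are.

Things in the scene. Friction and masses are not known exactly. Their poses are not given: they have to be found in the camera images.
- jar: Glass jar in a plywood cradle, both fixed. Origin: centre of the underside of the cradle's base (155 x 110 mm); z up, x level. The jar leans 40 degrees from plumb, its mouth towards -x (up and back). Jar 118 mm long, 106 mm diameter, walls 4 mm. Centre of its underside at x 27, z 57.3 mm. The locks lie in the low corner, where the low (-x) wall, sloping 50 degrees, meets the floor.
- jar_mouth (a point): Centre of the jar's round mouth, at the rim: x -48.8, z 147.7 mm in the jar's frame, 118 mm along the jar's axis from its underside. The opening and the neck (from 100 to 118 mm along the axis) are 79 mm wide; the shoulder widens from there to 98 mm inside at 84 mm.
- jar_floor (a point): Centre of the jar's inner floor, on its axis, 7 mm from the underside: x 22.5, z 62.7 mm in the jar's frame. Inside the jar is 98 mm wide from 20 to 84 mm along the axis; nearer the floor the wall rounds in a little, to about 90 mm.
- jar_corner (a point): Lowest inner corner of the jar, where the low wall rounds into the floor: x -11.2, z 34.4 mm in the jar's frame, 44 mm from the axis towards -x and 7 mm along the axis.
- lock0: One of eight alike ball cord locks (dark cast ball, 17 mm diameter, 12 g, with a cord hole and a flush plunger), at the start heaped loose in the jar's low corner, up to 39 mm along the jar's axis. Origin: its centre. It rolls down slopes steeper than about 10 degrees.
- lock1: One of eight alike ball cord locks (dark cast ball, 17 mm diameter, 12 g, with a cord hole and a flush plunger), at the start heaped loose in the jar's low corner, up to 39 mm along the jar's axis. Origin: its centre. It rolls down slopes steeper than about 10 degrees.
- lock2: One of eight alike ball cord locks (dark cast ball, 17 mm diameter, 12 g, with a cord hole and a flush plunger), at the start heaped loose in the jar's low corner, up to 39 mm along the jar's axis. Origin: its centre. It rolls down slopes steeper than about 10 degrees.
- lock3: One of eight alike ball cord locks (dark cast ball, 17 mm diameter, 12 g, with a cord hole and a flush plunger), at the start heaped loose in the jar's low corner, up to 39 mm along the jar's axis. Origin: its centre. It rolls down slopes steeper than about 10 degrees.
- lock4: One of eight alike ball cord locks (dark cast ball, 17 mm diameter, 12 g, with a cord hole and a flush plunger), at the start heaped loose in the jar's low corner, up to 39 mm along the jar's axis. Origin: its centre. It rolls down slopes steeper than about 10 degrees.
- lock5: One of eight alike ball cord locks (dark cast ball, 17 mm diameter, 12 g, with a cord hole and a flush plunger), at the start heaped loose in the jar's low corner, up to 39 mm along the jar's axis. Origin: its centre. It rolls down slopes steeper than about 10 degrees.
- lock6: One of eight alike ball cord locks (dark cast ball, 17 mm diameter, 12 g, with a cord hole and a flush plunger), at the start heaped loose in the jar's low corner, up to 39 mm along the jar's axis. Origin: its centre. It rolls down slopes steeper than about 10 degrees.
- lock7: One of eight alike ball cord locks (dark cast ball, 17 mm diameter, 12 g, with a cord hole and a flush plunger), at the start heaped loose in the jar's low corner, up to 39 mm along the jar's axis. Origin: its centre. It rolls down slopes steeper than about 10 degrees.
- scoop: Aluminium scoop, 120 g, with a long handle, in the grey bin: pan flat on the bin's floor, handle leaning on the bin's back wall. Origin: under the middle of its heel; x forward to the lip, z up out of the pan. The handle leans back (-x) 40 degrees from the pan's z axis: a strap 5 x 16 mm, then from 110 to 195 mm along it a flat black grip 10 mm thick fore and aft, 20 mm wide.
- scoop_lip (a point): Middle of the scoop's front lip, underside: 50 mm forward of the scoop's origin. The pan is a trough 50 mm long with an open front, floor 2 mm thick and 28 mm wide, edges turned up at 45 degrees and then upright.
- scoop_pan (a point): Middle of the hollow of the pan: 24 mm forward of the scoop's origin and 11 mm above it. The pan is 42 mm wide outside; side walls reach 18 mm, the back wall 22 mm above the underside.
- scoop_grip (a point): Middle of the black grip, 150 mm up the handle: 96.4 mm behind and 114.9 mm above the origin in the scoop's frame. Take the grip across its 10 mm thickness (fingers closing fore and aft), fingers along the handle, that is tilted 40 degrees.
- bin: Grey plastic bin, fixed, 104 x 66 mm, walls 3 mm; back wall (-x) and sides 46 mm high, front (+x) 22 mm high. Origin: centre of its underside; x points to the low front. The scoop lies in it with its lip towards the low front, its origin 9 mm behind the bin's centre.
- bin_floor (a point): Centre of the bin's inner floor, 3 mm above the bench.
- dish: Shallow round steel dish, loose, 300 g, 132 mm across the rim, 30 mm high. Origin: centre of its underside.
- dish_floor (a point): Centre of the dish's inner floor, 4 mm above the bench; the floor is 108 mm wide.
- spool: Bystander: thread spool standing upright, 44 mm diameter, 52 mm high. Origin: centre of its underside.
- tape: Bystander: cardboard roll lying flat, 62 mm outside diameter, 24 mm high. Origin: centre of its underside.
- weight: Bystander: steel pattern weight, 150 x 50 x 22 mm with a bent rod handle up to 72 mm high. Origin: centre of its underside.
- puck: Bystander: black rubber puck, 48 mm diameter, 20 mm high. Origin: centre of its underside.
Mind the look-alikes: they are no part of the job. What is shaped like the scoop but green or yellow is not meant.

How it is judged:
By the outcome, as a careful person would: the job done as asked, in the order asked, and still so for the second after the job is handed in, with the robot touching nothing.
It also fails if it takes over 72 s, if anything falls off the work surface, if the arm or the gripper's body presses on something with over 40 N, if the wrist force passes 120 N, or if a joint passes its speed limit or range.

ROBOT

A 6-joint arm with a two-finger parallel gripper is mounted at the origin on the work surface. World frame = base frame: x ahead of the robot, y to its left, z up, the work surface at z = 0. Lengths are in m, angles in rad, forces in N, time in s.
With the tool pointing down it reaches from about 0.35 to 0.875 m from the base axis. Payload 4.2 kg.
Tool frame: the origin (TCP) lies between the finger pads; the fingertips stand 8 mm ahead of it and the grasp point (between the pads) lies 11 mm behind it (ctrl.tips_ahead is the z of the fingertips in the tool frame, in m); z points along the fingers, y is the line along which they close (so a half turn about z gives the same grasp; the last joint's range is limited). The gripper opens to 85 mm and grips with 20 to 120 N. Pads are 22 mm wide; open, the fingers measure 114 mm over their backs; the gripper's body (76 mm by 85 mm) begins 54 mm behind the grasp point. The pads swing forward as they close: fully open they stand 13 mm farther back than shut.
Start: joints at [-1.007, 0.385, 0.008, 0, -1.194, -0.259], TCP at [0.188, -0.596, 0.239] pointing down, gripper open.
Joint ranges: [-3.14, 3.14], [-1.21, 2.06], [-1.07, 1.41], [-3.16, 2.05], [-2.99, -0.16], [-3.1, 3.1]. Speed limits (rad/s): [2.79, 2.79, 3.14, 3.14, 3.14, 3.14].

INTERFACE

Orientations are given as a unit quaternion [w, x, y, z].
In Python, from rig import ctrl gives the robot as it stands.
- The arm moves only by the shell command python3 -m handwheel 'ROWS'. ROWS is JSON, one flat list of numbers, 7 for each row, row after row: the gripper's target within -1 to 1 (fully open at 1, half-way at 0, shut at -1), then the shift along the world's x, y, z in m, then the turn, a rotation vector about the world's x, y, z in rad. A call has 1 to 20 rows; each row is the pose to reach, as a shift and turn from the pose commanded when the call began; what a row does not reach only later rows make up. A row lasts 1/10 s, in which the tool goes at most 50 mm and 8.59 degrees, less where a joint would pass 70% of its speed; a pose out of reach is approached as far as the arm can. A call with a gripper value outside its range is refused whole. The fingers move at their own pace and stop on an object; the grip force is fixed at half the most. Time passes only in rows, so rows that repeat a pose let the fingers close. It gives the time, the measured TCP pose, the force, the opening and the grip force at its end, in the units of the state.
- ctrl.get_obs(): the state, without advancing time (a new reading comes with each control period).
- ctrl.read_camera(name): name is "scene" or "side" or "wrist"; returns a dict with "image" (400x640x3 uint8, red, green, blue), "depth" (400x640 float32, m along the optical axis (not along the pixel's ray), 0 where there is no reading), "K" (3x3 intrinsics, pixels), "rvec" (rotation vector, rad) and "tvec" (3), from world to camera coordinates, as OpenCV has them. Camera axes: x right, y down, z forward; pixel columns grow to the right and rows downward; lengths in m; the calibration is good to about 2 mm. The wrist camera is an equidistant fisheye: a pixel r from the principal point sees the ray r / f radians off the axis. A picture is of the moment at which its call begins.
- ctrl.finish_job(): hands the job in; it is judged then, once.
The state is a dict: "t": time; "joint_pos": joint angles; "joint_vel": joint speeds; "joint_torque": joint torques, N m; "eef_pos": TCP position; "eef_rot": TCP orientation; "force": force on the tool from outside, world axes, zero at the start; "ft_torque": the same for the moment, N m; "gripper_width": opening from 0.0 (shut) to 1.0 (fully open); "finger_force": force on a finger pad.
Only numpy, scipy, OpenCV 4.12 (cv2) and the standard library are available. Lean on these libraries where they do the work, as an engineer would, in place of code of your own. Each camera call takes 0.05 s, during which the arm holds its last target. There are 200 camera calls.

## Working session

There is one attempt and no reset: what is moved stays moved. The work goes in short steps, Python scripts to look and compute and a shell command to move; the robot and the scene stay as the last step left them, time stands still between calls to the robot, and variables do not carry over. Pictures are saved under pics/ and viewed, at most 10 in all, crops included, and the job is handed in when it is done.

```bash
mkdir -p pics; ls
cat > h.py <<'E'
import numpy as np, cv2
from rig import ctrl
from scipy.spatial.transform import Rotation as R
def cam(n):
    c=ctrl.read_camera(n); c['R']=R.from_rotvec(np.ravel(c['rvec'])).as_matrix(); c['t']=np.ravel(c['tvec']); return c
def pts(c):
    v,u=np.mgrid[0:400,0:640]; K=c['K']; z=c['depth']
    P=np.stack([(u-K[0,2])/K[0,0]*z,(v-K[1,2])/K[1,1]*z,z],-1)
    return (P-c['t'])@c['R']
def ray(c,u,v,z):
    K=c['K']; d=c['R'].T@np.array([(u-K[0,2])/K[0,0],(v-K[1,2])/K[1,1],1]); o=-c['R'].T@c['t']
    return o+d*(z-o[2])/d[2]
E
python3 - <<'E'
from h import *
for n in ['scene','side']:
    c=cam(n); np.savez(n+'.npz',**c); cv2.imwrite(f'pics/{n}.png',c['image'][:,:,::-1])
    print(n,-c['R'].T@c['t'],c['K'][0,0],c['R'][2])
print(ctrl.get_obs())
E
```

```text
pics
scene [ 1.3908964  -0.04211419  0.98675666] 476.1357430885514 [-0.70301522  0.12487486 -0.70012561]
side [0.28557034 1.26442634 0.7992833 ] 429.9841329127888 [ 0.16519242 -0.84907726 -0.50177612]
{'t': 0.1, 'joint_pos': array([-1.00739408e+00,  3.85500841e-01,  6.76171920e-03, -4.39802650e-04,
       -1.19398041e+00, -2.58608740e-01]), 'joint_vel': array([2.36290815e-04, 1.67603070e-04, 3.87112485e-03, 2.83598642e-03,
       2.24277203e-03, 3.64872503e-06]), 'joint_torque': array([-9.96300078e-04, -3.93316305e+01,  1.88929868e+01,  4.19793829e+00,
       -2.54409097e-03,  9.77887765e-06]), 'eef_pos': array([ 0.18743526, -0.59570827,  0.23831714]), 'eef_rot': array([-1.96816438e-04, -1.51727294e-01,  9.88421905e-01,  9.63180736e-04]), 'force': array([ 0.31779162, -0.14439971, -0.2878727 ]), 'ft_torque': array([-0.02541022, -0.00401163, -0.01965059]), 'finger_force': 0.0, 'gripper_width': 0.9985087148136053}
```

View pics/scene.png

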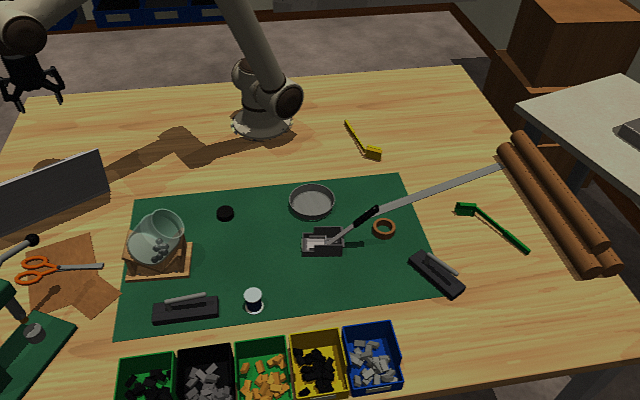

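View pics/side.png

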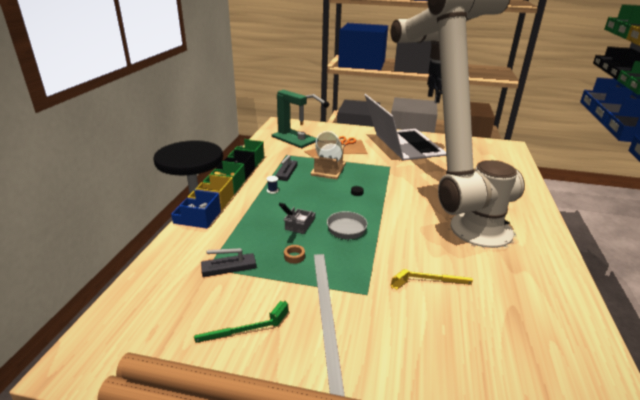

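The scene view shows the grey scoop in the bin (322,243) with its black grip at (367,213). The dish is at (312,201) and the jar in its cradle at (158,245). The look-alikes are a yellow scoop at (365,142) and a green one at (490,225). The aluminium one with the black grip, in the grey bin, fits the description. I'll confirm it in an enlarged crop.

Run:
```python
from h import *
c=dict(np.load('scene.npz')); im=c['image'][:,:,::-1]; P=pts(c); np.save('P.npy',P)
a=cv2.resize(im[190:300,110:210],(400,440),interpolation=cv2.INTER_CUBIC)
b=cv2.resize(im[180:290,290:390],(400,440),interpolation=cv2.INTER_CUBIC)
cv2.imwrite('pics/crop.png',np.hstack([a,b]))
def pc(m,s):
    q=P[m]; print(s,len(q),'med',np.median(q,0).round(4),'min',np.percentile(q,2,0).round(4),'max',np.percentile(q,98,0).round(4)); return q
U,V=np.meshgrid(range(640),range(400))
hsv=cv2.cvtColor(c['image'],cv2.COLOR_RGB2HSV)
# dish: above mat 
m=(abs(U-312)<28)&(abs(V-203)<24)&(P[...,2]>0.026)&(P[...,2]<.036)
q=pc(m,'dishrim')
A=np.c_[2*q[:,:2],np.ones(len(q))]; s=np.linalg.lstsq(A,(q[:,:2]**2).sum(1),rcond=None)[0]; print('circle',s[:2],np.sqrt(s[2]+s[:2]@s[:2]))
# grip
m=(U>352)&(U<382)&(V>200)&(V<228)&(hsv[...,2]<60)&(P[...,2]>.06)
q=pc(m,'grip'); w=np.linalg.svd(q-q.mean(0))[2][0]; print('axis',w,'ang',np.degrees(np.arccos(abs(w[2]))))
t=(q-q.mean(0))@w; print('len',t.min(),t.max(),q.mean(0))
# bin high walls z>0.03 <0.05
m=(U>296)&(U<350)&(V>220)&(V<262)&(P[...,2]>.04)&(P[...,2]<.05)
q=pc(m,'binrim'); print(cv2.minAreaRect((q[:,:2]*1000).astype(np.float32)))
m=(U>296)&(U<350)&(V>220)&(V<265)&(P[...,2]>.006)&(P[...,2]<.055)
q=pc(m,'bin'); print(cv2.minAreaRect((q[:,:2]*1000).astype(np.float32)))
# cradle: wood color
m=(U>118)&(U<200)&(V>200)&(V<285)&(hsv[...,0]<25)&(hsv[...,1]>80)&(P[...,2]>.004)
q=pc(m,'cradle'); print(cv2.minAreaRect((q[:,:2]*1000).astype(np.float32)))
m=(U>118)&(U<200)&(V>200)&(V<285)&(P[...,2]>.03)
q=pc(m,'jar')
i=q[:,2]>.13; print(q[i].mean(0),q[i].min(0),q[i].max(0))
```

```text
dishrim 158 med [0.4183 0.1075 0.0286] min [0.37   0.0453 0.0261] max [0.5012 0.1718 0.0336]
circle [0.43648159 0.10845887] 0.0638061512021894
grip 217 med [0.6121 0.2171 0.1233] min [0.5972 0.1901 0.091 ] max [0.6204 0.2455 0.1537]
axis [ 0.64550159 -0.18229747  0.74168412] ang 42.124925357892025
len -0.03384632701827984 1.1858508615131433 [0.61411357 0.21611623 0.12741299]
binrim 196 med [0.6017 0.1414 0.044 ] min [0.5559 0.0915 0.0401] max [0.6326 0.1664 0.0494]
((594.56884765625, 127.93889617919922), (78.11079406738281, 75.64107513427734), 81.18112182617188)
bin 981 med [0.5933 0.1188 0.0234] min [0.5547 0.059  0.0065] max [0.6309 0.1633 0.049 ]
((597.3596801757812, 116.3633041381836), (121.21122741699219, 88.49947357177734), 88.65744018554688)
cradle 1679 med [ 0.6174 -0.2904  0.0212] min [ 0.5373 -0.3828  0.0057] max [ 0.6374 -0.2315  0.0899]
((865.7879638671875, -218.72879028320312), (1107.7779541015625, 179.59815979003906), 17.372119903564453)
jar 3019 med [ 0.6122 -0.2917  0.1067] min [ 0.5311 -0.3717  0.0344] max [ 0.6333 -0.2335  0.1701]
[ 0.62311818 -0.28511584  0.1775377 ] [ 0.53435506 -0.34249262  0.1300439 ] [ 1.3908964  -0.04211419  0.98675666]
```

View pics/crop.png

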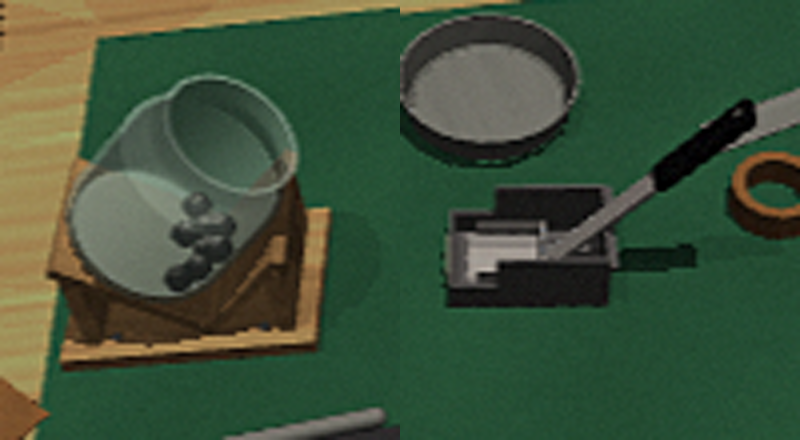

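The crop confirms the aluminium scoop: black grip around (705,145) in the crop, pan in the grey bin, lip to the left. The jar's mouth is to the right (crop 232,133), with the locks in its low corner near (200,245).

Run:
```python
from h import *
c=dict(np.load('scene.npz')); P=np.load('P.npy')
r=lambda u,v,z:ray(c,u,v,z)[:2]
def edge(s,a,b,z):
    A,B=r(*a,z),r(*b,z); d=B-A; print(s,A.round(4),B.round(4),'len',np.linalg.norm(d).round(4),'yaw',np.degrees(np.arctan2(d[1],d[0])).round(1)); return A,B
A,B=edge('cradle front',(125.5,281.7),(189.3,277),0)
d=(B-A)/np.linalg.norm(B-A); n=np.array([-d[1],d[0]]); print('centre',(A+B)/2+n*.055)
C=(A+B)/2+n*.055; 
x=-d; print('pred mouth',C+x*-.0488,'ray mouth',r(168,223.3,.1477))
A,B=edge('bin front',(301.75,256.25),(342,256.25),0)
d=(B-A)/np.linalg.norm(B-A); n=np.array([-d[1],d[0]]); print('centre',(A+B)/2+n*.033)
for z in [.046]:
  edge('bin high near rim',(314.5,245.5),(342.5,245.5),z); edge('far rim',(314.5,226.8),(342.5,226.8),z); edge('back',(342.5,245.5),(342.5,226.8),z)
# grip depth cleaned
U,V=np.meshgrid(range(640),range(400)); hsv=cv2.cvtColor(c['image'],cv2.COLOR_RGB2HSV)
m=(U>350)&(U<382)&(V>200)&(V<230)&(hsv[...,2]<70)&(P[...,2]>.06)&(P[...,2]<.18)&(abs(P[...,0]-.607)<.03)&(P[...,1]>.17)
q=P[m]; w=np.linalg.svd(q-q.mean(0))[2][0]; t=(q-q.mean(0))@w; print(q.mean(0),w,t.min(),t.max())
# jar mouth rim via depth: points glass high
m=(U>145)&(U<190)&(V>203)&(V<245)&(P[...,2]>.1)&(P[...,2]<.2)
q=P[m]; nn=np.array([0,np.sin(np.radians(40)),np.cos(np.radians(40))]); h=q@nn
print('mouthplane h',np.percentile(h,[50,90,98])); k=q[h>np.percentile(h,98)-.006]; print(k.mean(0),k.min(0),k.max(0))
for n in [(151,209),(184.5,229),(168,223.3)]: print(P[int(n[1]),int(n[0])])
# flat bystanders etc
for n,u,v in [('puck',225,213),('tape',384,228),('spool',253,294),('weight',436,273)]: print(n,P[v,u].round(3))
```

```text
cradle front [ 0.6257 -0.3892] [ 0.6359 -0.2332] len 0.1563 yaw 86.2
centre [ 0.5759152  -0.30758457]
pred mouth [ 0.57912385 -0.25889017] ray mouth [ 0.58354796 -0.25820837]
bin front [0.6145 0.0554] [0.631  0.1598] len 0.1057 yaw 81.0
centre [0.59016528 0.1127145 ]
bin high near rim [0.6214 0.0879] [0.6325 0.1586] len 0.0716 yaw 81.1
far rim [0.5582 0.0981] [0.5696 0.1714] len 0.0743 yaw 81.1
back [0.6325 0.1586] [0.5696 0.1714] len 0.0642 yaw 168.4
[0.61034393 0.21670407 0.12259027] [0.09566404 0.63901979 0.76321825] -0.054655079638561574 0.04177256495603545
mouthplane h [-0.06953289 -0.0545701  -0.05196116]
[ 0.57919459 -0.26058149  0.14724471] [ 0.53913993 -0.29374487  0.11869864] [ 0.62642501 -0.22775507  0.17683762]
[ 0.37813529 -0.34710546  0.00071993]
[ 0.4693321  -0.2517996  -0.00057621]
[ 0.53722712 -0.27038686  0.10063625]
puck [ 0.445 -0.137  0.02 ]
tape [0.552 0.295 0.   ]
spool [ 0.747 -0.077  0.051]
weight [0.735 0.378 0.019]
```

Measurements agree with the given sizes:

| Item | Measured | Given |
|---|---|---|
| Cradle edge | 156 mm | 155 mm |
| Bin edge | 106 mm | 104 mm |
| Dish radius | 64 mm | 66 mm |
| Mouth height | 147 mm | 147.7 mm |
| Grip height | 122 mm | 118 mm |

Next is a helper that turns scoop poses into moves.

```bash
cat >> h.py <<'E'
# azimuth psi: direction handle leans (deg); th: lip-down pitch (deg). Scoop origin o -> tool pose; L = TCP distance up the handle
L=.143
def tool(o,psi,th,L=None):
    L=L or globals()['L']
    b=np.array([np.cos(np.radians(psi)),np.sin(np.radians(psi)),0]); z=np.array([0,0,1.]); k=np.radians(40-th)
    h=np.sin(k)*b+np.cos(k)*z; tz=-h; ty=np.cos(k)*b-np.sin(k)*z
    Rm=np.c_[np.cross(ty,tz),ty,tz]
    return np.array(o)+L*h, Rm
def cur():
    s=ctrl.get_obs(); q=s['eef_rot']; return s['eef_pos'],R.from_quat([q[1],q[2],q[3],q[0]]).as_matrix()
def delta(start,goal):
    return (goal[0]-start[0]).round(4),R.from_matrix(goal[1]@start[1].T).as_rotvec().round(3)
BIN=np.array([.591,.1135,0]); PB=81.; bb=np.array([np.cos(np.radians(PB)),np.sin(np.radians(PB)),0])
SO=BIN+.009*bb+[0,0,.003]
JC=np.array([.576,-.3085,0]); PJ=86.2; jb=np.array([np.cos(np.radians(PJ)),np.sin(np.radians(PJ)),0])
ja=np.array([*(np.sin(np.radians(40))*jb[:2]),np.cos(np.radians(40))]); jp=np.array([*(np.cos(np.radians(40))*jb[:2]),-np.sin(np.radians(40))])
JB=JC-.027*jb+[0,0,.0573]   # underside centre
def jar(a,p,th,side=0): # heel at axis distance a, radial p (mm)
    lat=np.array([jb[1],-jb[0],0])
    return tool(JB+a/1e3*ja+p/1e3*jp+side/1e3*lat,PJ,th)
E
python3 - <<'E'
from h import *
print('mouth chk',JB+.118*ja,'corner',JB+.007*ja+.044*jp)
g=tool(SO,PB,0); print(g[0],g[1].round(2)); s=cur()
pre=(g[0]-.09*g[1][:,2],g[1])
print('pre',delta(s,pre)); print('pre->g',delta(pre,g))
E
```

```text
mouth chk [ 0.57923741 -0.25975846  0.14769324] corner [ 0.57674263 -0.29731917  0.03437966]
[0.60678715 0.21317615 0.11254436] [[-0.99  0.12 -0.1 ]
 [ 0.16  0.76 -0.63]
 [ 0.   -0.64 -0.77]]
pre (array([ 0.4284,  0.866 , -0.0568]), array([-0.704, -0.052, -0.443]))
pre->g (array([-0.009 , -0.0571, -0.0689]), array([0., 0., 0.]))
```

```bash
python3 -m handwheel '[0.3,0.03,0.1,0.1,0,0,0, 0.3,0.1,0.3,0.12,-0.2,0,-0.1, 0.3,0.1,0.3,0.12,-0.2,0,-0.1, 0.3,0.1,0.3,0.12,-0.2,0,-0.1, 0.3,0.1,0.3,0.12,-0.2,0,-0.1, 0.3,0.428,0.866,0.05,-0.704,-0.052,-0.443, 0.3,0.428,0.866,0.05,-0.704,-0.052,-0.443, 0.3,0.428,0.866,0.05,-0.704,-0.052,-0.443, 0.3,0.428,0.866,0.05,-0.704,-0.052,-0.443, 0.3,0.428,0.866,0.05,-0.704,-0.052,-0.443, 0.3,0.428,0.866,0.05,-0.704,-0.052,-0.443, 0.3,0.428,0.866,0.05,-0.704,-0.052,-0.443, 0.3,0.428,0.866,0.05,-0.704,-0.052,-0.443, 0.3,0.428,0.866,0.05,-0.704,-0.052,-0.443, 0.3,0.428,0.866,0.05,-0.704,-0.052,-0.443, 0.3,0.428,0.866,0.05,-0.704,-0.052,-0.443, 0.3,0.428,0.866,0.05,-0.704,-0.052,-0.443, 0.3,0.428,0.866,0.05,-0.704,-0.052,-0.443, 0.3,0.428,0.866,0.05,-0.704,-0.052,-0.443]'
python3 - <<'E'
from h import *
g=tool(SO,PB,0);s=cur();print(s[0],ctrl.get_obs()['joint_pos'].round(2))
pre=(g[0]-.09*g[1][:,2],g[1]); print(delta(s,pre),delta(s,g))
E
```

```text
t: 2.0
eef_pos: [0.5442, 0.1398, 0.2966]
eef_rot: [-0.027, 0.074, 0.936, -0.342]
force: [0.6, 0.0, 0.9]
gripper_width: 0.652
finger_force: 0.0
[0.54417653 0.13975117 0.29660935] [ 0.74  0.45 -0.07  0.42 -1.63 -2.56]
(array([ 0.0717,  0.1306, -0.1151]), array([ 0.002, -0.001, -0.   ])) (array([ 0.0626,  0.0734, -0.1841]), array([ 0.002, -0.001, -0.   ]))
```

```bash
python3 -m handwheel '[0.3,0.036,0.065,-0.03,0,0,0, 0.3,0.072,0.13,-0.1,0,0,0, 0.3,0.072,0.13,-0.115,0,0,0, 0.3,0.072,0.13,-0.115,0,0,0, 0.3,0.072,0.13,-0.115,0,0,0, 0.3,0.072,0.13,-0.115,0,0,0]'
python3 - <<'E'
from h import *
c=cam('scene'); cv2.imwrite('pics/pre.png',cv2.resize(c['image'][120:290,280:460,::-1],(720,680))[:600])
g=tool(SO,PB,0);s=cur();print(s[0],ctrl.get_obs()['joint_pos'].round(2)); print(delta(s,g))
c=cam('wrist'); cv2.imwrite('pics/w1.png',c['image'][:,:,::-1])
# predicted grip pixels
K=c['K']
for al in [.110,.15,.195,0]:
    X=tool(SO,PB,0,al)[0] if al else SO; v=c['R']@X+c['t']; r=np.hypot(v[0],v[1]); th=np.arctan2(r,v[2]); print(al,K[0,2]+K[0,0]*th*v[0]/r,K[1,2]+K[1,1]*th*v[1]/r)
E
```

```text
t: 2.6
eef_pos: [0.6153, 0.2678, 0.1803]
eef_rot: [-0.028, 0.073, 0.936, -0.343]
force: [-0.1, -0.8, -0.0]
gripper_width: 0.652
finger_force: 0.0
[0.61562206 0.26756572 0.18254329] [ 0.8   0.75  0.19  0.38 -1.62 -2.63]
(array([-0.0088, -0.0544, -0.07  ]), array([ 0.003, -0.   ,  0.   ]))
0.11 325.266785219039 194.57845502419067
0.15 325.7421802688819 208.11622640932478
0.195 326.50432677916217 230.11393911710377
0 324.46215990161346 171.97254355510424
```

View pics/w1.png

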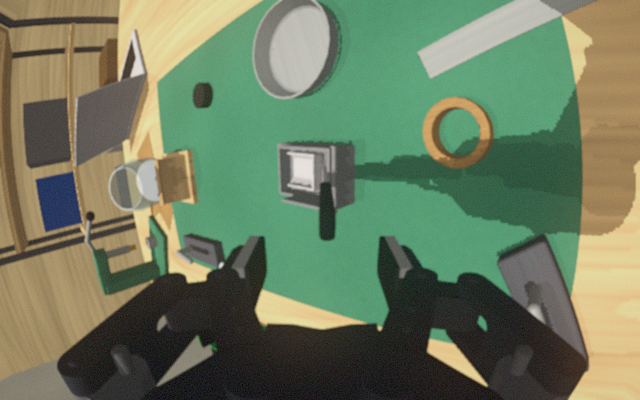

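The wrist view shows the grip between the open fingers at (326,190–240), where it was predicted, so I'll advance and close.

```bash
python3 -m handwheel '[0.3,-0.003,-0.018,-0.023,0,0,0, 0.3,-0.006,-0.036,-0.047,0,0,0, 0.3,-0.009,-0.054,-0.070,0,0,0, 0.3,-0.009,-0.054,-0.070,0,0,0, 0.3,-0.009,-0.054,-0.070,0,0,0, -0.3,-0.009,-0.054,-0.070,0,0,0, -0.6,-0.009,-0.054,-0.070,0,0,0, -1,-0.009,-0.054,-0.070,0,0,0, -1,-0.009,-0.054,-0.070,0,0,0, -1,-0.009,-0.054,-0.070,0,0,0, -1,-0.009,-0.054,-0.070,0,0,0, -1,-0.009,-0.054,-0.070,0,0,0]'
python3 - <<'E'
from h import *
g=tool(SO,PB,0);s=cur();print(ctrl.get_obs()['finger_force'],delta(s,g))
# lift above bin, then above jar mouth with th=50
up=(g[0]+[0,0,.14],g[1]); print('up',delta(s,up))
for a,p,th in [(185,30,50),(185,30,20)]: print((a,p,th),delta(up,jar(a,p,th)),jar(a,p,th)[0])
E
```

```text
t: 3.9
eef_pos: [0.607, 0.2143, 0.1134]
eef_rot: [-0.026, 0.074, 0.936, -0.342]
force: [-0.1, 1.6, 4.5]
gripper_width: 0.108
finger_force: 58.8
58.7784218788147 (array([-0.0002, -0.0011, -0.0009]), array([ 0.002,  0.001, -0.001]))
up (array([-0.0002, -0.0011,  0.1391]), array([ 0.002,  0.001, -0.001]))
(185, 30, 50) (array([-0.0248, -0.4318,  0.068 ]), array([ 0.868, -0.097,  0.085])) [ 0.58196898 -0.21863266  0.3205621 ]
(185, 30, 20) (array([-0.0199, -0.3582,  0.0616]), array([ 0.347, -0.039,  0.09 ])) [ 0.58685606 -0.14505421  0.31411064]
```

```bash
python3 -m handwheel '[-1,0,0,0.03,0,0,0, -1,0,0,0.07,0,0,0, -1,0,0,0.11,0,0,0, -1,0,0,0.15,0,0,0, -1,-0.003,-0.04,0.18,0.09,-0.01,0.01, -1,-0.005,-0.08,0.207,0.18,-0.02,0.02, -1,-0.008,-0.12,0.207,0.27,-0.03,0.03, -1,-0.010,-0.16,0.207,0.36,-0.04,0.04, -1,-0.012,-0.20,0.207,0.45,-0.05,0.05, -1,-0.014,-0.24,0.207,0.54,-0.06,0.06, -1,-0.017,-0.28,0.207,0.63,-0.07,0.07, -1,-0.019,-0.32,0.207,0.72,-0.08,0.08, -1,-0.021,-0.36,0.207,0.81,-0.09,0.085, -1,-0.023,-0.40,0.207,0.87,-0.097,0.085, -1,-0.025,-0.433,0.207,0.87,-0.097,0.085, -1,-0.025,-0.433,0.207,0.87,-0.097,0.085, -1,-0.025,-0.433,0.207,0.87,-0.097,0.085]'
python3 - <<'E'
from h import *
c=cam('scene'); np.savez('s2.npz',**c); im=c['image'][:,:,::-1]
s=cur();o=ctrl.get_obs(); print(o['gripper_width'],o['force'],delta(s,jar(185,30,50)))
# predicted scoop points, on picture
inv=s[1].T
def px(X): v=c['R']@X+c['t']; v=c['K']@v; return v[:2]/v[2]
h=-s[1][:,2]; O=s[0]-L*h; k=np.radians(40); pf=s[1][:,1]  # ty = back dir perp h
f=-np.cos(k)*pf-np.sin(k)*h
print('O',px(O),'lip',px(O+.05*f), 'grip195',px(O+.195*h))
x0,y0=110,100
b=cv2.resize(im[y0:300,x0:260],(600,800))[:600]
b=cv2.resize(im[90:290,110:270],(640,800))
b=cv2.resize(im[140:290,110:270],None,fx=4,fy=4,interpolation=cv2.INTER_CUBIC)
for X in [O,O+.05*f]: cv2.circle(b,tuple(int(round(t)) for t in (px(X)-[110,140])*4),3,(0,0,255),-1)
cv2.imwrite('pics/above.png',b)
E
```

```text
t: 5.6
eef_pos: [0.5813, -0.2197, 0.3178]
eef_rot: [0.002, 0.034, 0.996, 0.088]
force: [0.6, 0.4, -0.8]
gripper_width: 0.11
finger_force: 59.0
0.11159551912232875 [-1.02652105  0.13883354 -1.00981437] (array([0.0004, 0.0001, 0.0024]), array([-0.002, -0.002,  0.   ]))
O [193.59239603 211.41441334] lip [182.74650945 223.33003496] grip195 [160.63046417 147.93450218]
```

View pics/above.png

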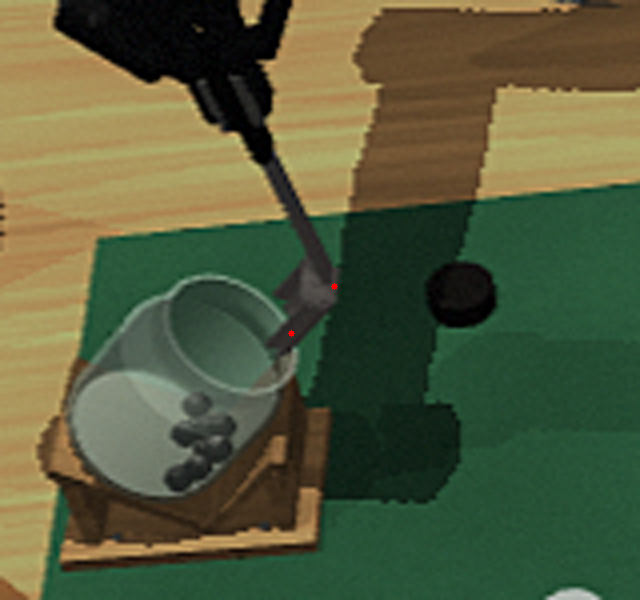

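The view shows the scoop at the mouth with the pan's lip at about (283,348). The projected heel and lip (red) fall on the pan. The heap spans (200,405) to (183,478). I'll check its lateral offset and compute the plunge.

```bash
cat >> h.py <<'E'
def injar(): # measured heel and lip in jar coords (mm): a,p,side,theta
    s=cur(); h=-s[1][:,2]; k=np.radians(40); f=-np.cos(k)*s[1][:,1]-np.sin(k)*h; O=s[0]-L*h; lat=np.array([jb[1],-jb[0],0])
    c=lambda X:(np.array([(X-JB)@ja,(X-JB)@jp,(X-JB)@lat])*1e3).round(1)
    th=np.degrees(np.arctan2(-f[2],-f@jb)); print('heel',c(O),'lip',c(O+.05*f),'th',th.round(1))
E
python3 - <<'E'
from h import *
c=dict(np.load('s2.npz')); lat=np.array([jb[1],-jb[0],0])
def px(X): v=c['K']@(c['R']@X+c['t']); return (v[:2]/v[2]-[110,140])*4
for a,p,s in [(16,36,-25),(16,36,0),(16,36,25),(35,36,0),(16,20,0),(7,0,0),(118,0,0)]: print((a,p,s),px(JB+a/1e3*ja+p/1e3*jp+s/1e3*lat).round())
injar(); s=cur(); s0=jar(185,30,50)
for w in [(105,30,50),(105,43,50),(62,43,50)]: print(w,delta(s0,jar(*w)))
E
```

```text
(16, 36, -25) [207. 411.]
(16, 36, 0) [202. 441.]
(16, 36, 25) [197. 472.]
(35, 36, 0) [217. 425.]
(16, 20, 0) [178. 432.]
(7, 0, 0) [142. 428.]
(118, 0, 0) [230. 328.]
heel [183.3  31.6  -0.7] lip [133.3  31.7  -0.7] th 50.1
(105, 30, 50) (array([-0.0034, -0.0513, -0.0613]), array([0., 0., 0.]))
(105, 43, 50) (array([-0.0027, -0.0414, -0.0696]), array([0., 0., 0.]))
(62, 43, 50) (array([-0.0046, -0.069 , -0.1026]), array([0., 0., 0.]))
```

```bash
python3 -m handwheel '[-1,-0.001,-0.012,-0.015,0,0,0, -1,-0.002,-0.025,-0.030,0,0,0, -1,-0.003,-0.037,-0.045,0,0,0, -1,-0.003,-0.050,-0.060,0,0,0, -1,-0.003,-0.045,-0.064,0,0,0, -1,-0.003,-0.042,-0.067,0,0,0, -1,-0.003,-0.042,-0.067,0,0,0]'
python3 -c "
from h import *
injar();print(ctrl.get_obs()['force'])"
```

```text
t: 6.35
eef_pos: [0.5783, -0.2644, 0.2524]
eef_rot: [0.003, 0.033, 0.996, 0.084]
force: [0.1, -7.9, -2.7]
gripper_width: 0.109
finger_force: 59.9
heel [102.6  38.1  -0.7] lip [52.6 37.8 -0.7] th 49.6
[ 0.08147116 -7.9434992  -2.71005527]
```

The heel is still at the neck (8 N, gentle), so I'll back it off and take a pitched path instead.

```bash
python3 -c "
from h import *
s=jar(105,42.6,50)
for w in [(101,33,54),(101,33,58),(92,35.5,56),(84,38,54),(73,40.5,52),(62,43,50)]: print(w,*delta(s,jar(*w)))"
```

```text
(101, 33, 54) [-0.0013 -0.0196  0.001 ] [ 0.07  -0.005  0.   ]
(101, 33, 58) [-0.0019 -0.0292 -0.0017] [ 0.139 -0.009  0.   ]
(92, 35.5, 56) [-0.0019 -0.0283 -0.0088] [ 0.104 -0.007  0.   ]
(84, 38, 54) [-0.0018 -0.0267 -0.0152] [ 0.07  -0.005  0.   ]
(73, 40.5, 52) [-0.0018 -0.027  -0.0241] [ 0.035 -0.002  0.   ]
(62, 43, 50) [-0.0018 -0.0273 -0.0332] [0. 0. 0.]
```

```bash
python3 -m handwheel '[-1,-0.001,-0.010,0.001,0.035,-0.002,0, -1,-0.001,-0.020,0.001,0.07,-0.005,0, -1,-0.002,-0.029,-0.002,0.139,-0.009,0, -1,-0.002,-0.029,-0.002,0.139,-0.009,0, -1,-0.002,-0.029,-0.002,0.139,-0.009,0]'
python3 -c "
from h import *
injar();print(ctrl.get_obs()['force'])"
```

```text
t: 6.85
eef_pos: [0.5766, -0.2904, 0.2497]
eef_rot: [0.005, 0.033, 0.987, 0.156]
force: [0.9, 0.3, -0.2]
gripper_width: 0.107
finger_force: 59.5
heel [100.7  32.2  -0.7] lip [51.2 39.1 -0.8] th 58.0
[ 0.88475174  0.31238051 -0.24182016]
```

```bash
python3 -m handwheel '[-1,0,0.001,-0.0035,-0.017,0.001,0, -1,0,0.001,-0.007,-0.035,0.002,0, -1,0,0.002,-0.010,-0.05,0.003,0, -1,0,0.0025,-0.0135,-0.07,0.005,0, -1,0,0.002,-0.018,-0.087,0.006,0, -1,0,0.002,-0.0225,-0.105,0.007,0, -1,0,0.002,-0.027,-0.122,0.008,0, -1,0,0.002,-0.031,-0.139,0.009,0, -1,0,0.002,-0.031,-0.139,0.009,0]'
python3 -c "
from h import *
injar();print(ctrl.get_obs()['force'])
s=jar(62,43,50)
for w in [(60,42,40),(57,40,30),(54,37,20),(50,33,10),(46,29,0),(43,25,-7),(60,25,-8),(190,15,-8)]: print(w,*delta(s,jar(*w)),'lip a',w[0]-50*np.sin(np.radians(40+w[2])),'p',w[1]-50*np.cos(np.radians(40+w[2])),'neck',w[1]-(118-w[0])*np.tan(np.radians(w[2])))"
```

```text
t: 7.75
eef_pos: [0.5788, -0.2845, 0.2213]
eef_rot: [0.006, 0.032, 0.996, 0.089]
force: [2.3, 8.3, 7.9]
gripper_width: 0.107
finger_force: 61.2
heel [67.  43.6  2. ] lip [17.  43.8  2.2] th 50.2
[2.33561783 8.29574554 7.87850604]
(60, 42, 40) [0.0015 0.0227 0.0013] [-0.174  0.012  0.   ] lip a 10.759612349389599 p 33.31759111665348 neck -6.667778608282234
(57, 40, 30) [ 0.0029  0.0441 -0.0019] [-0.348  0.023  0.   ] lip a 10.015368960704585 p 22.89899283371656 neck 4.781633579432828
(54, 37, 20) [ 0.0042  0.0639 -0.0087] [-0.522  0.035  0.   ] lip a 10.698729810778069 p 11.999999999999993 neck 13.70590500696305
(50, 33, 10) [ 0.0054  0.0808 -0.0198] [-0.697  0.046  0.   ] lip a 11.697777844051096 p 0.8606195156730294 neck 21.00976531182438
(46, 29, 0) [ 0.0063  0.0955 -0.0345] [-0.871  0.058  0.   ] lip a 13.860619515673037 p -9.302222155948904 neck 29.0
(43, 25, -7) [ 0.0069  0.1032 -0.0463] [-0.993  0.066  0.   ] lip a 15.768048249248647 p -16.933528397271203 neck 34.208842067717846
(60, 25, -8) [ 0.0077  0.1158 -0.0351] [-1.01   0.067  0.   ] lip a 33.504036788339754 p -17.4024048078213 neck 33.151368412738705
(190, 15, -8) [0.0127 0.1915 0.0709] [-1.01   0.067  0.   ] lip a 163.50403678833976 p -27.4024048078213 neck 4.881059901427815
```

Run:
```python
from h import *
c=cam('scene'); im=c['image'][:,:,::-1]
cv2.imwrite('pics/in1.png',cv2.resize(im[200:275,120:195],None,fx=8,fy=8,interpolation=cv2.INTER_CUBIC))
```

```text
(no output)
```

View pics/in1.png

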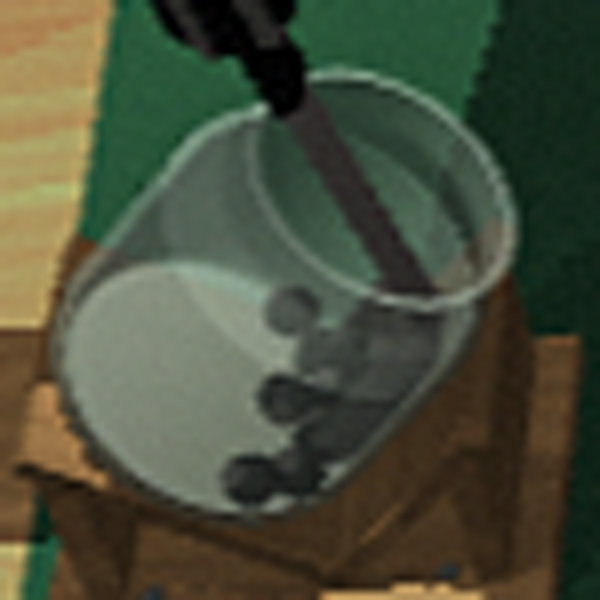

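The view shows the pan along the low wall with locks in front of and over it: (293,312), (290,395), (320,430) and (250,478). I'll roll the pan back to level along the floor.

```bash
python3 -m handwheel '[-1,0.001,0.012,0.002,-0.087,0.006,0, -1,0.0015,0.023,0.002,-0.174,0.012,0, -1,0.002,0.034,0.001,-0.261,0.018,0, -1,0.003,0.044,-0.001,-0.348,0.023,0, -1,0.0035,0.054,-0.004,-0.435,0.029,0, -1,0.004,0.064,-0.008,-0.522,0.035,0, -1,0.005,0.073,-0.013,-0.61,0.04,0, -1,0.0055,0.081,-0.019,-0.697,0.046,0, -1,0.006,0.089,-0.026,-0.785,0.052,0, -1,0.0065,0.0955,-0.033,-0.871,0.058,0, -1,0.007,0.103,-0.045,-0.993,0.066,0, -1,0.007,0.103,-0.045,-0.993,0.066,0, -1,0.007,0.103,-0.045,-0.993,0.066,0]'
python3 - <<'E'
from h import *
injar();print(ctrl.get_obs()['force'])
c=cam('scene'); im=c['image'][:,:,::-1]
cv2.imwrite('pics/in2.png',cv2.resize(im[200:275,120:195],None,fx=8,fy=8,interpolation=cv2.INTER_CUBIC))
E
```

```text
t: 9.1
eef_pos: [0.5836, -0.1844, 0.1732]
eef_rot: [-0.014, 0.029, 0.917, -0.398]
force: [0.3, 1.2, -0.6]
gripper_width: 0.11
finger_force: 59.6
heel [44.1 24.3 -0.7] lip [ 16.8 -17.5  -0.6] th -6.9
[ 0.29244837  1.21356734 -0.64323906]
```

View pics/in2.png

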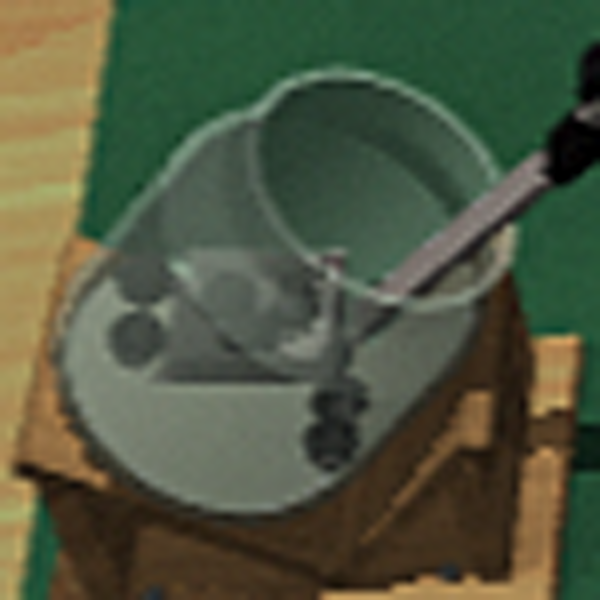

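Locks are visible in the pan around (240,290) and (290,300). Two are by the lip (135,340 and 140,275) and two are under the pan (335,400 and 330,440). I'll lift within the jar and check.

```bash
python3 -c "
from h import *
s=jar(43.5,25,-7)
for w in [(55,21,-8),(75,15,-9),(100,10,-10)]: print(w,*delta(s,jar(*w)))"
```

```text
(55, 21, -8) [0.0004 0.006  0.0095] [-0.017  0.001  0.   ]
(75, 15, -9) [0.0011 0.0159 0.0268] [-0.035  0.002  0.   ]
(100, 10, -10) [0.002  0.0297 0.0473] [-0.052  0.003 -0.   ]
```

```bash
python3 -m handwheel '[-1,0,0.003,0.005,-0.008,0,0, -1,0,0.006,0.0095,-0.017,0.001,0, -1,0.001,0.011,0.018,-0.026,0.001,0, -1,0.001,0.016,0.027,-0.035,0.002,0, -1,0.0015,0.023,0.037,-0.044,0.002,0, -1,0.002,0.030,0.047,-0.052,0.003,0, -1,0.002,0.030,0.047,-0.052,0.003,0, -1,0.002,0.030,0.047,-0.052,0.003,0]'
python3 - <<'E'
from h import *
injar();print(ctrl.get_obs()['force'])
c=cam('scene'); im=c['image'][:,:,::-1]
cv2.imwrite('pics/in3.png',cv2.resize(im[200:275,120:195],None,fx=8,fy=8,interpolation=cv2.INTER_CUBIC))
E
```

```text
t: 9.95
eef_pos: [0.5866, -0.154, 0.2213]
eef_rot: [-0.013, 0.03, 0.906, -0.421]
force: [1.3, 1.1, -2.9]
gripper_width: 0.111
finger_force: 59.6
heel [101.6   9.4   0.8] lip [ 76.5 -33.9   0.8] th -9.9
[ 1.3070685   1.08870329 -2.89476654]
```

View pics/in3.png

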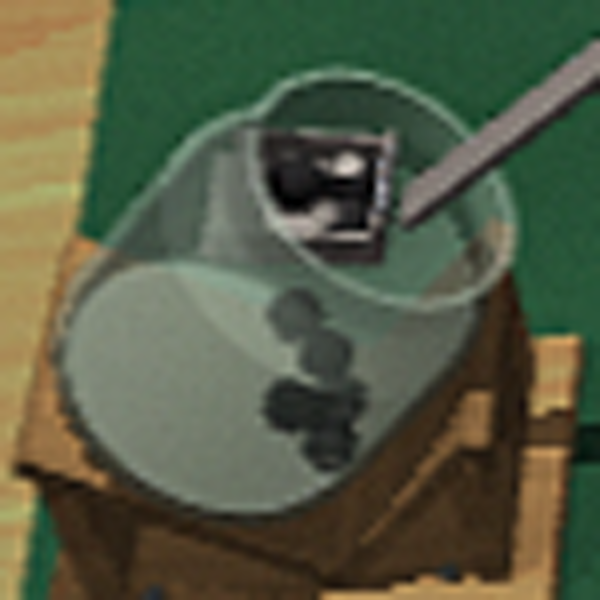

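Two locks are in the pan at (290,180) and (345,205), maybe a third; the rest lie below in the jar. I'll centre the pan in the neck and draw it out along the axis.

```bash
python3 -c "
from h import *
s=jar(101.6,9.4,-10)
for w in [(102,23,-10),(145,22,-10),(195,22,-10)]: print(w,*delta(s,jar(*w)))
w=jar(195,22,-10); D=np.array([.4365,.1085,0]); 
psi=85
b=np.array([np.cos(np.radians(psi)),np.sin(np.radians(psi)),0])
def dump(lip,th): k=np.radians(th); return tool(lip+.05*(np.cos(k)*b+np.sin(k)*np.array([0,0,1])),psi,th)
e=w
for n,g in [('over',dump(D+[0,.0,.12],-10)),('low',dump(D+[0,0,.045],-10)),('tip',dump(D+[0,.0,.022],55))]: print(n,*delta(e,g),g[0]); e=g
"
```

```text
(102, 23, -10) [ 0.0007  0.0107 -0.0084] [0. 0. 0.]
(145, 22, -10) [0.0025 0.0375 0.0251] [0. 0. 0.]
(195, 22, -10) [0.0046 0.0695 0.0634] [0. 0. 0.]
over [-0.1406  0.3509 -0.0812] [ 0.    -0.    -0.021] [0.450339   0.26668052 0.20323622]
low [ 0.     0.    -0.075] [0. 0. 0.] [0.450339   0.26668052 0.12823622]
tip [-0.0146 -0.1665  0.0728] [ 1.13  -0.099  0.   ] [0.43577379 0.10019941 0.201085  ]
```

```bash
python3 -m handwheel '[-1,0,0.005,-0.004,0,0,0, -1,0.001,0.011,-0.008,0,0,0, -1,0.001,0.011,-0.008,0,0,0, -1,0.002,0.020,0.003,0,0,0, -1,0.002,0.029,0.014,0,0,0, -1,0.0025,0.0375,0.025,0,0,0, -1,0.003,0.048,0.038,0,0,0, -1,0.004,0.058,0.050,0,0,0, -1,0.0045,0.069,0.063,0,0,0, -1,0.0045,0.072,0.068,0,0,0, -1,0.0045,0.072,0.068,0,0,0]'
python3 - <<'E'
from h import *
injar();print(ctrl.get_obs()['force'])
c=cam('scene'); im=c['image'][:,:,::-1]
a=cv2.resize(im[200:270,120:220],None,fx=6,fy=6,interpolation=cv2.INTER_CUBIC)
cv2.imwrite('pics/out1.png',a)
E
```

```text
t: 11.1
eef_pos: [0.5905, -0.0822, 0.2905]
eef_rot: [-0.013, 0.03, 0.906, -0.422]
force: [-0.0, 0.5, -1.2]
gripper_width: 0.109
finger_force: 59.7
heel [200.9  19.9  -0.3] lip [175.8 -23.3  -0.3] th -9.9
[-0.02012878  0.47875226 -1.20797471]
```

View pics/out1.png

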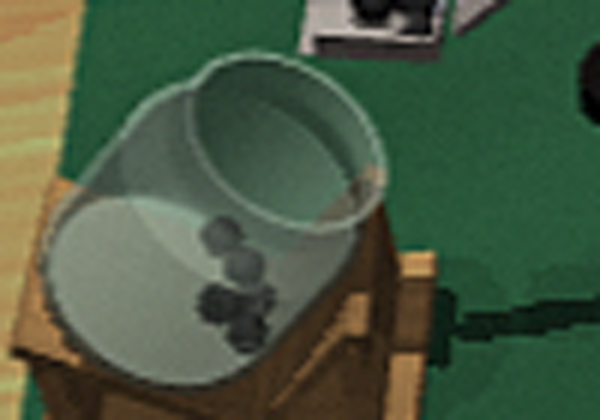

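The jar still holds five locks ((222,235), (243,265), (215,303), (262,297), (247,330)), so about three are in the pan, seen at the top edge. I'll carry them gently to the dish.

```bash
python3 -m handwheel '[-1,-0.002,0.006,0,0,0,0, -1,-0.006,0.017,0,0,0,0, -1,-0.013,0.033,0,0,0,0, -1,-0.022,0.053,0,0,0,0, -1,-0.031,0.076,0,0,0,-0.005, -1,-0.040,0.100,0,0,0,-0.01, -1,-0.050,0.125,-0.003,0,0,-0.01, -1,-0.060,0.150,-0.007,0,0,-0.015, -1,-0.070,0.175,-0.012,0,0,-0.02, -1,-0.080,0.200,-0.018,0,0,-0.02, -1,-0.090,0.225,-0.026,0,0,-0.02, -1,-0.100,0.250,-0.035,0,0,-0.02, -1,-0.110,0.275,-0.045,0,0,-0.02, -1,-0.120,0.298,-0.055,0,0,-0.02, -1,-0.128,0.318,-0.065,0,0,-0.02, -1,-0.134,0.334,-0.075,0,0,-0.02, -1,-0.138,0.344,-0.082,0,0,-0.02, -1,-0.140,0.349,-0.087,0,0,-0.02, -1,-0.140,0.349,-0.087,0,0,-0.02]'
cat >> h.py <<'E'
D=np.array([.4365,.1085,0]); PD=85
def dump(lip,th):
    k=np.radians(th); b=np.array([np.cos(np.radians(PD)),np.sin(np.radians(PD)),0]); return tool(lip+.05*(np.cos(k)*b+np.sin(k)*np.array([0,0,1])),PD,th)
E
python3 - <<'E'
from h import *
s=cur(); print(ctrl.get_obs()['force'],ctrl.get_obs()['joint_pos'].round(2),delta(s,dump(D+[0,0,.12],-10)))
for z,t in [(.08,-10),(.05,-10),(.045,0),(.04,10),(.035,20),(.03,30),(.026,40),(.022,50),(.022,58)]: print(z,t,*delta(s,dump(D+[0,0,z],t)))
E
```

```text
t: 13.05
eef_pos: [0.4499, 0.266, 0.2015]
eef_rot: [-0.019, 0.039, 0.905, -0.422]
force: [-0.7, 0.2, -1.0]
gripper_width: 0.111
finger_force: 59.7
[-0.68218918  0.1771118  -0.98578706] [ 1.03  0.58 -0.16  0.34 -1.65 -2.81] (array([0.0005, 0.0007, 0.0017]), array([ 0.   , -0.001, -0.001]))
0.08 -10 [ 0.0005  0.0007 -0.0383] [ 0.    -0.001 -0.001]
0.05 -10 [ 0.0005  0.0007 -0.0683] [ 0.    -0.001 -0.001]
0.045 0 [-0.001  -0.0161 -0.047 ] [ 0.174 -0.016 -0.001]
0.04 10 [-0.0029 -0.0372 -0.029 ] [ 0.348 -0.031 -0.001]
0.035 20 [-0.005  -0.0619 -0.015 ] [ 0.522 -0.046 -0.001]
0.03 30 [-0.0074 -0.0896 -0.0057] [ 0.696 -0.061 -0.001]
0.026 40 [-0.01   -0.1193 -0.0004] [ 0.87  -0.077 -0.001]
0.022 50 [-0.0127 -0.1502 -0.0004] [ 1.044e+00 -9.200e-02 -1.000e-03]
0.022 58 [-0.0149 -0.1751 -0.0011] [ 1.183e+00 -1.040e-01 -1.000e-03]
```

```bash
python3 -m handwheel '[-1,0,0,-0.02,0,0,0, -1,0,0,-0.045,0,0,0, -1,0,0,-0.068,0,0,0, -1,-0.0005,-0.008,-0.058,0.087,-0.008,0, -1,-0.001,-0.016,-0.047,0.174,-0.016,0, -1,-0.002,-0.027,-0.038,0.261,-0.023,0, -1,-0.003,-0.037,-0.029,0.348,-0.031,0, -1,-0.004,-0.049,-0.022,0.435,-0.038,0, -1,-0.005,-0.062,-0.015,0.522,-0.046,0, -1,-0.006,-0.076,-0.010,0.609,-0.053,0, -1,-0.0075,-0.090,-0.006,0.696,-0.061,0, -1,-0.009,-0.105,-0.003,0.783,-0.069,0, -1,-0.010,-0.119,-0.0005,0.87,-0.077,0, -1,-0.011,-0.135,-0.0005,0.957,-0.085,0, -1,-0.013,-0.150,-0.0005,1.044,-0.092,0, -1,-0.015,-0.175,-0.001,1.183,-0.104,0, -1,-0.015,-0.175,-0.001,1.183,-0.104,0, -1,-0.015,-0.175,-0.001,1.183,-0.104,0, -1,-0.015,-0.175,-0.001,1.183,-0.104,0, -1,-0.015,-0.175,-0.001,1.183,-0.104,0]'
python3 - <<'E'
from h import *
s=cur(); print(ctrl.get_obs()['joint_pos'].round(2))
# raise, then over bin level, then down
hi=(s[0]+[0,0,.12],s[1]); print('hi->overbin',*delta(s,tool(SO+[0,0,.12],PB,0))); print('ins',*delta(s,tool(SO,PB,0)))
E
```

```text
t: 15.05
eef_pos: [0.4347, 0.0917, 0.2012]
eef_rot: [0.007, 0.042, 0.987, 0.156]
force: [-1.1, 0.7, -0.5]
gripper_width: 0.108
finger_force: 59.8
[ 0.37  0.09 -0.4  -0.34 -0.97 -1.84]
hi->overbin [0.1721 0.1215 0.0314] [-1.005  0.123 -0.066]
ins [ 0.1721  0.1215 -0.0886] [-1.005  0.123 -0.066]
```

```bash
python3 -m handwheel '[-1,0,0,0.03,0,0,0, -1,0,0,0.07,0,0,0, -1,0,0,0.10,0,0,0, -1,0.02,0.015,0.11,-0.12,0.015,-0.01, -1,0.04,0.03,0.11,-0.25,0.03,-0.015, -1,0.06,0.045,0.10,-0.38,0.045,-0.025, -1,0.08,0.06,0.09,-0.5,0.06,-0.03, -1,0.10,0.075,0.08,-0.62,0.075,-0.04, -1,0.12,0.09,0.07,-0.75,0.09,-0.05, -1,0.145,0.105,0.055,-0.88,0.105,-0.06, -1,0.172,0.121,0.045,-1.005,0.123,-0.066, -1,0.172,0.121,0.031,-1.005,0.123,-0.066, -1,0.172,0.121,0.031,-1.005,0.123,-0.066, -1,0.172,0.121,0.031,-1.005,0.123,-0.066]'
python3 - <<'E'
from h import *
s=cur(); print(delta(s,tool(SO+[0,0,.12],PB,0)),delta(s,tool(SO,PB,0)),ctrl.get_obs()['force'])
c=cam('scene'); im=c['image'][:,:,::-1]
cv2.imwrite('pics/hov.png',cv2.resize(im[170:290,120:400],None,fx=2.85,fy=2.85,interpolation=cv2.INTER_CUBIC))
def px(X): v=c['K']@(c['R']@X+c['t']); return (v[:2]/v[2]-[120,170])*2.85
O=SO+[0,0,.12]; print('pred heel',px(O),'lip',px(O-.05*bb))
E
```

```text
t: 16.45
eef_pos: [0.6068, 0.213, 0.2331]
eef_rot: [-0.025, 0.074, 0.937, -0.34]
force: [0.2, 0.2, -0.0]
gripper_width: 0.107
finger_force: 59.8
(array([-0.    ,  0.0002, -0.0005]), array([-0.001,  0.003, -0.001])) (array([-0.    ,  0.0002, -0.1205]), array([-0.001,  0.003, -0.001])) [ 0.15038367  0.23894152 -0.04807563]
pred heel [588.53685034 128.59082506] lip [531.34563464 128.49289181]
```

View pics/hov.png

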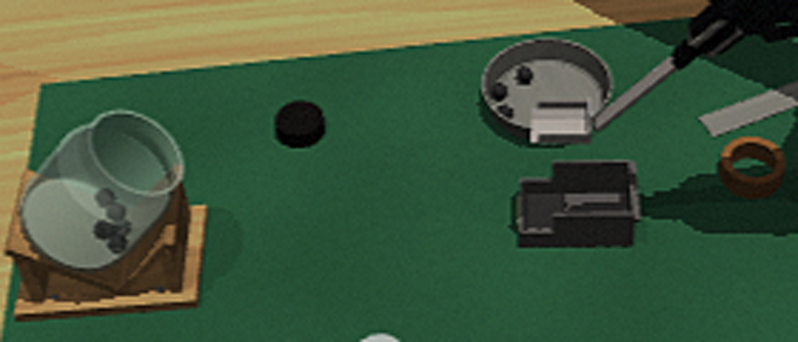

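The view shows three locks in the dish at (497,92), (524,74) and (505,110), the pan empty over the bin, and five locks still in the jar. I'll lower the scoop into the bin.

```bash
python3 -m handwheel '[-1,0,0.001,-0.025,0,0,0, -1,0,0.001,-0.05,0,0,0, -1,0,0.001,-0.07,0,0,0, -1,0,0.001,-0.09,0,0,0, -1,0,0.001,-0.105,0,0,0, -1,0,0.001,-0.113,0,0,0, -1,0,0.001,-0.117,0,0,0, -1,0,0.001,-0.119,0,0,0, -1,0,0.001,-0.119,0,0,0, -1,0,0.001,-0.119,0,0,0]'
```

```text
t: 17.5
eef_pos: [0.6075, 0.2131, 0.1144]
eef_rot: [-0.025, 0.075, 0.937, -0.34]
force: [0.3, 1.2, 0.6]
gripper_width: 0.108
finger_force: 60.1
```

```bash
python3 -m handwheel '[-1,0,0.001,-0.0015,0,0,0, -1,0,0.001,-0.0015,0,0,0, -0.7,0,0.001,-0.0015,0,0,0, -0.5,0,0.001,-0.0015,0,0,0, -0.2,0,0.001,-0.0015,0,0,0, 0.1,0,0.001,-0.0015,0,0,0, 0.3,0,0.001,-0.0015,0,0,0, 0.3,0,0.001,-0.0015,0,0,0, 0.3,0.002,0.013,0.015,0,0,0, 0.3,0.005,0.032,0.038,0,0,0, 0.3,0.009,0.057,0.069,0,0,0, 0.3,0.013,0.08,0.10,0,0,0, 0.3,0.013,0.08,0.14,0,0,0, 0.3,0.013,0.08,0.14,0,0,0, 0.3,0.013,0.08,0.14,0,0,0]'
python3 - <<'E'
from h import *
a=dict(np.load('scene.npz')); c=cam('scene')
d=abs(a['image'].astype(int)-c['image']).max(2)
for n,(x0,x1,y0,y1) in dict(bin=(298,348,222,262),grip=(348,384,198,230),dish=(286,338,180,222),tape=(370,398,216,240),puck=(215,236,204,222)).items(): print(n,(d[y0:y1,x0:x1]>40).sum())
P=pts(c);U,V=np.meshgrid(range(640),range(400)); hsv=cv2.cvtColor(c['image'],cv2.COLOR_RGB2HSV)
m=(U>350)&(U<382)&(V>200)&(V<230)&(hsv[...,2]<70)&(P[...,2]>.06)&(P[...,2]<.18)&(abs(P[...,0]-.607)<.03)&(P[...,1]>.17)
q=P[m]; print('grip',q.mean(0),np.linalg.svd(q-q.mean(0))[2][0])
m=(hsv[...,2]<70)&(U>286)&(U<338)&(V>180)&(V<222)&(P[...,2]>.012)&(P[...,2]<.026)&(np.hypot(P[...,0]-.4365,P[...,1]-.1085)<.052)
n,_,st,ce=cv2.connectedComponentsWithStats(m.astype(np.uint8)); print([(s[4],x.round()) for s,x in zip(st[1:],ce[1:])])
E
```

```text
t: 19.0
eef_pos: [0.6201, 0.2932, 0.2541]
eef_rot: [-0.025, 0.075, 0.937, -0.339]
force: [-0.9, 0.0, -2.2]
gripper_width: 0.646
finger_force: 0.0
bin 28
grip 17
dish 80
tape 52
puck 0
grip [0.61107859 0.21672336 0.12243752] [0.09721555 0.64236596 0.76020728]
[(np.int32(23), array([304., 196.])), (np.int32(16), array([295., 201.])), (np.int32(14), array([297., 209.]))]
```

The grip is back within 1 mm of where it started and three locks lie in the dish. I'm handing the job in.

```bash
python3 -c "
from rig import ctrl
print(ctrl.finish_job())"
```

```text
the job is handed in; nothing more can be done
None
```

I handed the job in at about 19 s: three locks are in the dish, the other five are still in the jar, and the scoop is back in its grey bin with the handle up. The highest wrist force I read was about 12 N, with the lip against the heap near the jar floor.

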